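# Hold the contact tray's sprung lid at the set inspection angle

### The job

Pull the drawer of the small bench cabinet fully out by its handle and leave it out. Then take the sprung lid of the contact tray inside by its crossbar, lift it until it is in line with the pointer set beside it, so that the contacts can be inspected, and finish while still holding it steady there with the gripper. Leave the pointer as it is set, and do not disturb the other things on and around the cabinet.

Things in the scene. Friction and masses are not known exactly. Their poses are not given: they have to be found in the camera images.
- cabinet: Grey one-drawer bench cabinet, fixed: 230 deep (x), 240 wide (y), 138 mm high. Origin: centre of its underside. x points from the drawer front into the cabinet (the drawer pulls out along -x), y left, z up. The drawer front is white; shut, its face is at x = -115 mm; its top edge is at z = 126 mm, the drawer's side walls reach z = 56 mm.
- drawer (a joint): How far the drawer is out, m: 0 shut, 0.17 fully out at the stop. About 10 N of friction plus 8 N per m/s; it stays where it is left, but can be pushed back in while the lid is handled. Tray, lid and pointer ride in the drawer and are only reachable when it is out.
- drawer_handle (a point): Middle of the drawer's handle: a round steel bar 12 mm thick and 120 mm long, level and along the cabinet's y, its centre line 45 mm in front of the drawer face (39 mm free between them) and 105 mm above the bench (33 mm below the cabinet's top). It can be pinched from above.
- lid (a joint): Angle of the lid, rad: 0 shut and level, grows as its front edge rises; stop at 1.4. Lid: plate 100 (hinge to front) x 120 x 6 mm on a grey tray of brass contacts amid the drawer; hinge line at the far edge, along the cabinet's y, 68 mm above the bench, 145 mm behind the drawer's front face. A spring shuts it: 0.18 N m at 0, + 0.22 per rad, + 0.06 weight: 2.5 to 5 N at the bar; slams if let go.
- lid_bar (a point): Middle of the lid's grip: a round crossbar 12 mm thick, 36 mm long, flat ends, along the hinge line (the cabinet's y), on a stem 12 mm (y) by 8 mm (x). Axes turn with the lid: x along it to the hinge, z out of its top. The hinge line is 85 mm from here along +x and 36 mm down -z. Lid shut: 104 mm above the bench. Gripped lightly (20 N) at its ends it pivots between the fingers; the hand may stay upright.
- pointer (a joint): Angle at which the pointer is set, rad, measured like the lid's: at the same value lid and pointer are in line. Set differently each time, between 0.4 and 0.9; stiff clamp that stays as set.
- pointer_tip (a point): Free end of the pointer, a flat black blade 60 mm long from the hinge line, 12 mm broad (along y) and 5 mm thick, 83 mm to the left (+y) of the lid's middle, beside a thin arc with tick marks. It turns about the same line as the lid. Axes: x along the blade towards its pivot, y along the hinge line, z square to both.
- crimper: Loose hand crimping tool, dark, about 180 x 50 x 20 mm, lying left of the drawer; origin under its middle
- rule: Loose steel rule 200 x 28 x 4 mm, lying flat right of the drawer; origin under its middle
- driver: Loose screwdriver about 160 mm long, lying right of the drawer, between it and the rule; origin under its middle
- tape: Loose roll of paper tape, 90 mm across, 24 mm high, lying on the cabinet's top; origin under its middle
- jar: Loose glass jar, 52 mm across, 60 mm high, standing on the cabinet's top; origin under its middle
- bottle: Loose white bottle, 60 mm across, 150 mm high, standing left of the cabinet; origin under its middle
- bin: Loose open parts bin 110 x 100 x 50 mm, right of the cabinet; origin under its middle

How it is judged:
By the outcome, as a careful person would: the job done as asked, in the order asked, and still so for the second after the job is handed in, while the arm keeps its last pose, push and grip.
It also fails if it takes over 45 s, if anything falls off the work surface, if the arm or the gripper's body presses on something with over 40 N, if the wrist force passes 120 N, or if a joint passes its speed limit or range.

### The arm

A 6-joint arm with a two-finger parallel gripper is mounted at the origin on the work surface. World frame = base frame: x ahead of the robot, y to its left, z up, the work surface at z = 0. Lengths are in m, angles in rad, forces in N, time in s.
With the tool pointing down it reaches from about 0.35 to 0.975 m from the base axis. Payload 4.9 kg.
Tool frame: the origin (TCP) lies at the very end of the fingers, on their centre line; the grasp point (between the pads) lies 19 mm behind it (manip.hold_point_z is the distance from the TCP to the grasp point, in m); z points along the fingers, x is the direction in which the jaws open and shut, and the axes are right-handed (so a half turn about z gives the same grasp; the last joint's range is limited). The gripper opens to 85 mm and grips with 20 to 120 N. Pads are 22 mm wide; open, the fingers measure 114 mm over their backs; the gripper's body (76 mm by 85 mm) begins 54 mm behind the grasp point. The pads swing forward as they close: fully open they stand 13 mm farther back than shut.
Start: joints at [1.228, 0.053, 1.613, -0, 1.476, -0.119], TCP at [0.139, 0.609, 0.231] pointing down, gripper open.
Joint ranges: [-3.01, 3.01], [-1.01, 2.22], [0.06, 2.58], [-1.02, 4.17], [0.09, 2.62], [-3.14, 3.14]. Speed limits (rad/s): [2.57, 2.57, 3.14, 3.14, 3.14, 3.14].

### API

Orientations are given as a unit quaternion [w, x, y, z].
In Python, from plant import manip gives the robot as it stands.
- The arm moves only by the shell command python3 -m handwheel 'ROWS' [OPENING]. ROWS is JSON, a list of rows, each an object of numbers: "dx", "dy", "dz": the shift along the tool's x, y, z in m; "ax", "ay", "az": the turn, a rotation vector about the tool's x, y, z in rad. In form: [{"dx": .., "dy": .., "dz": .., "ax": .., "ay": .., "az": ..}, ...]. A call has 1 to 5 rows; each row is the pose to reach, as a shift and turn from the pose commanded when the call began, along the tool's axes at that moment; what a row does not reach only later rows make up. A row lasts 1/8 s, in which the tool goes at most 62.5 mm and 10.7 degrees, less where a joint would pass 70% of its speed; a pose out of reach is approached as far as the arm can. A call with a gripper value outside its range is refused whole. OPENING is the closure in counts, from 0 (fully open) to 255 (shut), set as the call begins (- or left out, the last holds). The fingers move at their own pace and stop on an object; the grip force is fixed at half the most. Time passes only in rows, so rows that repeat a pose let the fingers close. It gives the time, the measured TCP pose, the force and the opening at its end, in the units of the state.
- manip.state(): the state, without advancing time (a new reading comes with each control period).
- manip.grab_frame(name): name is "scene" or "top" or "wrist"; returns a dict with "image" (384x512x3 uint8, blue, green, red), "z_map" (384x512 float32, m along the optical axis (not along the pixel's ray), 0 where there is no reading), "K" (3x3 intrinsics, pixels), "xyz" and "rotation" of the camera in the world. Camera axes: x right, y up, looking along -z (the intrinsics and any distortion apply to the point x, -y, -z); pixel columns grow to the right and rows downward; lengths in m; the calibration is good to about 2 mm. A picture is of the moment at which its call begins.
- manip.job_done(): hands the job in, once; it reports no verdict.
The state is a dict: "time": time; "joint_pos": joint angles; "joint_vel": joint speeds; "joint_efforts": joint torques, N m; "tool_pos": TCP position; "tool_rot": TCP orientation; "contact_force": force on the tool from outside, world axes, zero at the start; "ft_torque": the same for the moment, N m; "gripper_width": opening from 0.0 (shut) to 1.0 (fully open).
Only numpy, scipy, OpenCV 4.12 (cv2) and the standard library are available. Lean on these libraries where they do the work, as an engineer would, in place of code of your own. Each camera call takes 0.05 s, during which the arm holds its last target.

## Working session

There is one attempt and no reset: what is moved stays moved. The work goes in short steps, Python scripts to look and compute and a shell command to move; the robot and the scene stay as the last step left them, time stands still between calls to the robot, and variables do not carry over. Pictures are saved under pics/ and viewed, and the job is handed in when it is done.

```bash
ls; mkdir -p pics; cat > h.py <<'E'
import numpy as np, cv2
from plant import manip
def grab(n,fn):
    f=manip.grab_frame(n); cv2.imwrite('pics/'+fn+'.png',f['image']); np.savez('pics/'+fn+'.npz',**f); return f
def pts(f):
    K=np.array(f['K']);z=f['z_map'];v,u=np.mgrid[:z.shape[0],:z.shape[1]]
    p=np.stack([(u-K[0,2])/K[0,0]*z,-(v-K[1,2])/K[1,1]*z,-z],-1)
    R=np.array(f['rotation'])
    if R.size==4:
        from scipy.spatial.transform import Rotation as Ro
        R=Ro.from_quat(np.roll(R.ravel(),-1)).as_matrix()
    P=p@R.T+np.array(f['xyz']); P[z==0]=np.nan; return P
E
python3 - <<'E'
from h import *
for n in ['scene','top','wrist']:
    f=grab(n,n+'0'); print(n,f['K'],f['xyz'],f['rotation'],(f['z_map']>0).mean(), f.keys())
print(manip.state())
E
```

```text
pics
scene [[483.45482561   0.         252.04551502]
 [  0.         483.45482561 197.91546704]
 [  0.           0.           1.        ]] [ 1.18241741 -0.7793654   0.84333841] [0.85385861 0.42246325 0.14487204 0.26732448] 0.9932963053385416 dict_keys(['image', 'z_map', 'K', 'xyz', 'rotation'])
top [[382.47789788   0.         258.67937527]
 [  0.         382.47789788 192.68515785]
 [  0.           0.           1.        ]] [ 0.49942912 -0.02557022  1.19238685] [-0.69916219 -0.04978833  0.03817389  0.7122051 ] 0.996185302734375 dict_keys(['image', 'z_map', 'K', 'xyz', 'rotation'])
wrist [[285.78622884   0.         254.49232345]
 [  0.         285.78622884 191.87138795]
 [  0.           0.           1.        ]] [0.07233615 0.6244738  0.37359667] [ 0.77425756 -0.10822133 -0.08551282  0.61765762] 0.9960530598958334 dict_keys(['image', 'z_map', 'K', 'xyz', 'rotation'])
{'time': 0.15, 'joint_pos': array([ 1.22800794e+00,  5.32061318e-02,  1.61400815e+00,  5.53896750e-06,
        1.47599996e+00, -1.18973090e-01]), 'joint_vel': array([-0.00066606, -0.00202081, -0.00403435,  0.00198502, -0.0027268 ,
       -0.00028128]), 'joint_efforts': array([ 4.36385781e-04, -3.94242990e+01, -3.70721519e+01, -1.36870599e-04,
        4.69871724e-03, -2.25164808e-05]), 'tool_pos': array([0.1385325 , 0.6089423 , 0.23032721]), 'tool_rot': array([ 4.24566455e-04,  7.81649242e-01,  6.23717728e-01, -6.90752346e-04]), 'contact_force': array([ 0.60498008, -0.47633977,  0.54310355]), 'ft_torque': array([ 0.00634027, -0.00497512, -0.00479739]), 'gripper_width': 0.9994308707276963}
```

View pics/scene0.png

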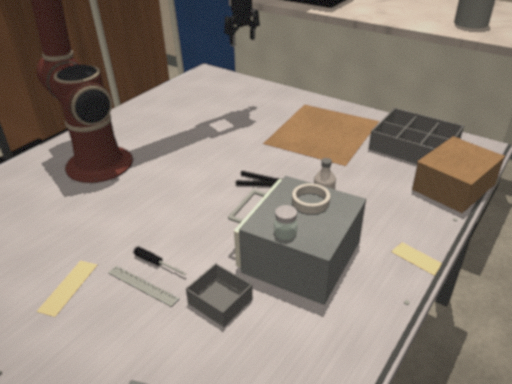

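View pics/top0.png

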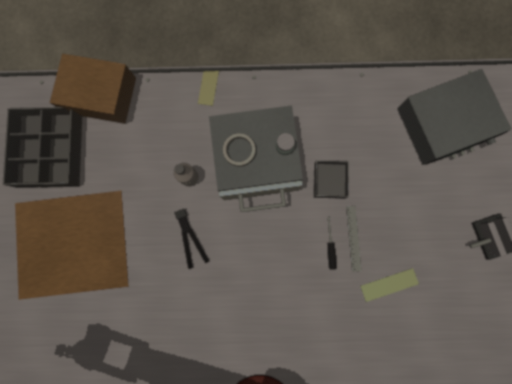

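The top view shows the cabinet at about (256,150), turned slightly, with its handle at about (263,206). The tape is at (239,149) and the jar at (286,142). Next I measure the cabinet and handle.

```bash
python3 - <<'E'
from h import *
f=dict(np.load('pics/top0.npz')); P=pts(f)
z=P[...,2]
print('bench z',np.nanmedian(z[300:330,380:480]))
m=(abs(z-0.138)<0.012); m[:, :190]=0; m[:,320:]=0; m[:90]=0; m[230:]=0
m=cv2.morphologyEx(m.astype(np.uint8),cv2.MORPH_OPEN,np.ones((3,3)))
n,l,s,c=cv2.connectedComponentsWithStats(m); print(s)
i=1+np.argmax(s[1:,4]); Q=P[l==i]
print('topz',np.median(Q[:,2]))
r=cv2.minAreaRect((Q[:,:2]*1000).astype(np.float32)); print(r, cv2.boxPoints(r))
# handle
b=(abs(z-0.108)<0.014); b[:195]=0;b[225:]=0;b[:,:225]=0;b[:,300:]=0
Q=P[b]; print(len(Q)); 
r=cv2.minAreaRect((Q[:,:2]*1000).astype(np.float32)); print(r, cv2.boxPoints(r), np.median(Q[:,2]))
im=cv2.resize(f['image'][90:240,180:330],None,fx=4,fy=4,interpolation=cv2.INTER_CUBIC); cv2.imwrite('pics/topc.png',im)
E
```

```text
bench z -0.0006066440029997011
[[     0      0    512    384 190879]
 [   209    105     94     86   5231]
 [   226    138     26     24    489]
 [   221    192      3      3      9]]
topz 0.13771731962484868
((762.6421508789062, -0.03155517578125), (217.04689025878906, 240.7077178955078), 6.446123123168945) [[ 641.2928   107.3776 ]
 [ 668.31683 -131.80832]
 [ 883.9915  -107.44071]
 [ 856.96747  131.74521]]
295
((606.2268676757812, 2.563232421875), (171.92578125, 47.229610443115234), 88.38292694091797) [[580.1956   -82.69902 ]
 [627.40643  -84.031815]
 [632.2581    87.825485]
 [585.0473    89.15828 ]] 0.10937388266673764
```

View pics/topc.png

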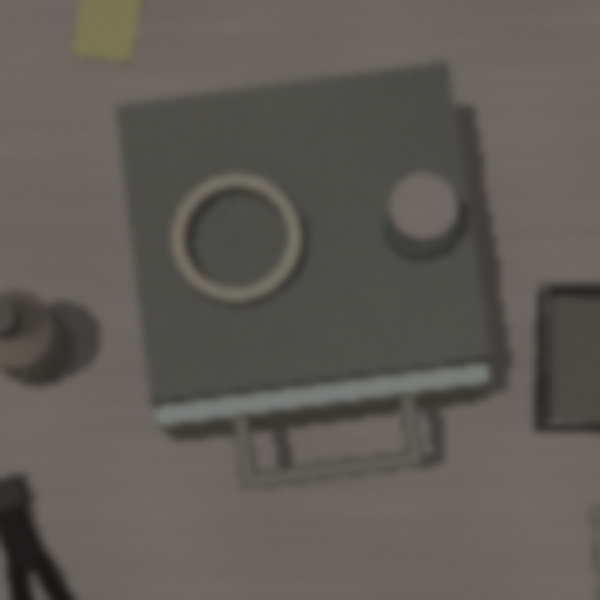

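```bash
cat >> h.py <<'E'
from scipy.spatial.transform import Rotation as Ro
def ray(f,u,v,zp):
    K=f['K'];R=Ro.from_quat(np.roll(f['rotation'],-1)).as_matrix()
    d=R@np.array([(u-K[0,2])/K[0,0],-(v-K[1,2])/K[1,1],-1]); return f['xyz']+d*(zp-f['xyz'][2])/d[2]
E
python3 - <<'E'
from h import *
f=dict(np.load('pics/top0.npz')); P=pts(f)
for u,v,z in [(180+248/4,90+480/4,.111),(180+420/4,90+460/4,.111),(180+160/4,90+416/4,.126),(180+490/4,90+376/4,.126)]: print(ray(f,u,v,z)*1000)
z=P[...,2]
c=np.radians(6.44); X=np.array([np.cos(c),np.sin(c)]);Y=np.array([-X[1],X[0]])
q=(P[...,:2]-np.array([.7562,-.0007]));a=q@X;b=q@Y
m=(abs(z-.109)<.006)&(abs(b)<.04)&(a<-.13)&(a>-.19)
print(m.sum(),a[m].min(),a[m].max(),np.median(a[m]),np.median(z[m]))
m=(abs(z-.109)<.012)&(abs(b)<.09)&(a<-.13)&(a>-.19)
print(b[m].min(),b[m].max())
f=dict(np.load('pics/scene0.npz')); P=pts(f);z=P[...,2]
q=(P[...,:2]-np.array([.7562,-.0007]));a=q@X;b=q@Y
m=(abs(z-.138)<.006)&(abs(b)<.15)&(abs(a)<.15)
r=cv2.minAreaRect((P[m][:,:2]*1000).astype(np.float32));print(r,np.percentile(a[m],[1,99]),np.percentile(b[m],[1,99]))
E
```

```text
[586.35919177  39.20606326 111.        ]
[598.27155043 -82.95548309 111.        ]
[631.43454769  99.72229553 126.        ]
[ 655.23087645 -132.85378319  126.        ]
117 -0.16834004266453687 -0.15626777510680406 -0.1626955459770683 0.10922211239917345
-0.06601287837522783 0.06552846145045454
((762.891357421875, -2.8753662109375), (218.3356475830078, 246.25729370117188), 6.0564703941345215) [-0.09995958  0.11397687] [-0.12398095  0.11424743]
```

```bash
cat >> h.py <<'E'
def S():
    s=manip.state(); print('t',round(s['time'],2),'tcp',s['tool_pos'].round(4),'F',s['contact_force'].round(1),'w',round(s['gripper_width'],3),'j',s['joint_pos'].round(2)); return s
def Rt(s): return Ro.from_quat(np.roll(s['tool_rot'],-1))
def down(yaw): return Ro.from_matrix(np.array([[np.cos(yaw),np.sin(yaw),0],[np.sin(yaw),-np.cos(yaw),0],[0,0,-1.]]))
def plan(pos,yaw):
    s=S();R=Rt(s); print('d',R.inv().apply(np.array(pos)-s['tool_pos']).round(4),'a',(R.inv()*down(yaw)).as_rotvec().round(4))
E
python3 - <<'E'
from h import *
plan([.595,-.02,.23],np.radians(6.44))
E
```

```text
t 0.15 tcp [0.1385 0.6089 0.2303] F [ 0.6 -0.5  0.5] w 0.999 j [ 1.23  0.05  1.61  0.    1.48 -0.12]
d [-0.5119  0.5847  0.001 ] a [8.0000e-04 1.5000e-03 1.2346e+00]
```

```bash
python3 -m handwheel '[{"dx":-0.037,"dy":0.042,"az":0.09},{"dx":-0.074,"dy":0.084,"az":0.18},{"dx":-0.111,"dy":0.126,"az":0.27},{"dx":-0.148,"dy":0.168,"az":0.36},{"dx":-0.185,"dy":0.21,"az":0.45}]' 150; python3 - <<'E'
from h import *
plan([.595,-.02,.23],np.radians(6.44))
E
```

```text
t 0.15 tcp [0.1385 0.6089 0.2303] F [ 0.6 -0.5  0.5] w 0.999 j [ 1.23  0.05  1.61  0.    1.48 -0.12]
d [-0.5119  0.5847  0.001 ] a [8.0000e-04 1.5000e-03 1.2346e+00]invalid input at $[0]: expected keys dx, dy, dz, ax, ay, az
```

All keys are needed.

```bash
python3 -m handwheel '[{"dx":-0.037,"dy":0.042,"dz":0,"ax":0,"ay":0,"az":0.09},{"dx":-0.074,"dy":0.084,"dz":0,"ax":0,"ay":0,"az":0.18},{"dx":-0.111,"dy":0.126,"dz":0,"ax":0,"ay":0,"az":0.27},{"dx":-0.148,"dy":0.168,"dz":0,"ax":0,"ay":0,"az":0.36},{"dx":-0.185,"dy":0.21,"dz":0,"ax":0,"ay":0,"az":0.45}]' 150; python3 - <<'E'
from h import *
plan([.595,-.02,.23],np.radians(6.44))
E
```

```text
time: 0.78
tool_pos: [0.303, 0.3808, 0.2311]
tool_rot: [0.0, 0.902, 0.432, 0.0]
contact_force: [1.0, 0.1, -0.0]
gripper_width: 0.41
t 0.78 tcp [0.303  0.3808 0.2311] F [ 1.   0.1 -0. ] w 0.41 j [ 0.75 -0.29  1.93 -0.    1.5  -0.15]
d [-0.1298  0.4786  0.0011] a [ 1.000e-04 -0.000e+00  7.821e-01]
```

```bash
python3 -m handwheel '[{"dx":-0.015,"dy":0.055,"dz":0,"ax":0,"ay":0,"az":0.09},{"dx":-0.03,"dy":0.11,"dz":0,"ax":0,"ay":0,"az":0.18},{"dx":-0.045,"dy":0.165,"dz":0,"ax":0,"ay":0,"az":0.27},{"dx":-0.06,"dy":0.22,"dz":0,"ax":0,"ay":0,"az":0.36},{"dx":-0.075,"dy":0.275,"dz":0,"ax":0,"ay":0,"az":0.45}]'; python3 - <<'E'
from h import *
plan([.595,-.02,.20],np.radians(6.44))
E
```

```text
time: 1.4
tool_pos: [0.4712, 0.1505, 0.2312]
tool_rot: [-0.0, 0.975, 0.22, 0.0]
contact_force: [0.4, 0.9, 1.0]
gripper_width: 0.409
t 1.4 tcp [0.4712 0.1505 0.2312] F [0.4 0.9 1. ] w 0.409 j [ 0.16 -0.27  1.91  0.    1.5  -0.29]
d [0.0386 0.2071 0.0312] a [-2.000e-04 -2.000e-04  3.315e-01]
```

```bash
python3 -m handwheel '[{"dx":0.01,"dy":0.054,"dz":0.008,"ax":0,"ay":0,"az":0.085},{"dx":0.02,"dy":0.105,"dz":0.016,"ax":0,"ay":0,"az":0.17},{"dx":0.03,"dy":0.155,"dz":0.024,"ax":0,"ay":0,"az":0.25},{"dx":0.0386,"dy":0.207,"dz":0.031,"ax":0,"ay":0,"az":0.3315},{"dx":0.0386,"dy":0.207,"dz":0.031,"ax":0,"ay":0,"az":0.3315}]'; python3 - <<'E'
from h import *
plan([.595,-.02,.088],np.radians(6.44))
grab('wrist','w1')
E
```

```text
time: 2.02
tool_pos: [0.5953, -0.0205, 0.1987]
tool_rot: [-0.0, 0.998, 0.056, -0.001]
contact_force: [-0.0, 0.6, -0.2]
gripper_width: 0.414
t 2.02 tcp [ 0.5953 -0.0205  0.1987] F [-0.   0.6 -0.2] w 0.414 j [-0.16  0.01  1.71 -0.    1.42 -0.27]
d [-0.     -0.0005  0.1107] a [-0.0003  0.0024 -0.0011]
```

View pics/w1.png

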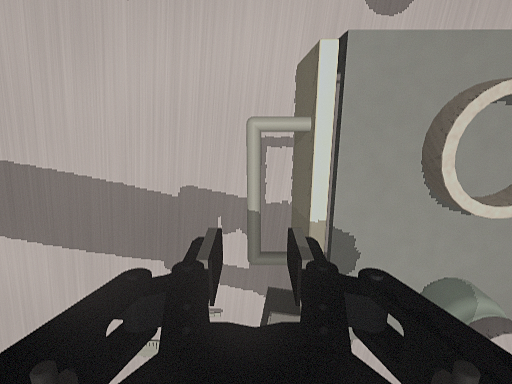

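The wrist view shows the bar (column ~254) centred between the pads (215–300), with the face behind it at ~305. I'm descending.

```bash
python3 -m handwheel '[{"dx":0,"dy":0,"dz":0.04,"ax":0,"ay":0,"az":0},{"dx":0,"dy":0,"dz":0.075,"ax":0,"ay":0,"az":0},{"dx":0,"dy":0,"dz":0.1,"ax":0,"ay":0,"az":0},{"dx":0,"dy":0,"dz":0.111,"ax":0,"ay":0,"az":0},{"dx":0,"dy":0,"dz":0.111,"ax":0,"ay":0,"az":0}]' && python3 -m handwheel '[{"dx":0,"dy":0,"dz":0,"ax":0,"ay":0,"az":0},{"dx":0,"dy":0,"dz":0,"ax":0,"ay":0,"az":0},{"dx":0,"dy":0,"dz":0,"ax":0,"ay":0,"az":0},{"dx":0,"dy":0,"dz":0,"ax":0,"ay":0,"az":0}]' 255; python3 - <<'E'
from h import *
S()
grab('wrist','w2')
E
```

```text
time: 2.7
tool_pos: [0.5942, -0.017, 0.0891]
tool_rot: [-0.0, 0.998, 0.058, -0.0]
contact_force: [-0.1, -0.2, 0.3]
gripper_width: 0.41
time: 3.2
tool_pos: [0.595, -0.0177, 0.0911]
tool_rot: [-0.0, 0.998, 0.058, 0.0]
contact_force: [-4.2, 0.5, 6.7]
gripper_width: 0.113
t 3.2 tcp [ 0.595  -0.0177  0.0911] F [-4.2  0.5  6.7] w 0.113 j [-0.15  0.11  1.8   0.    1.23 -0.27]
```

View pics/w2.png

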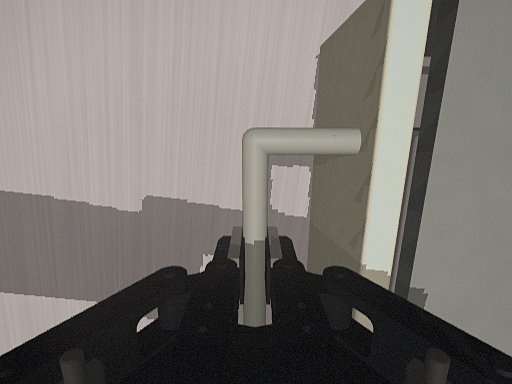

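```bash
python3 -m handwheel '[{"dx":-0.01,"dy":0,"dz":0,"ax":0,"ay":0,"az":0},{"dx":-0.03,"dy":0,"dz":0,"ax":0,"ay":0,"az":0},{"dx":-0.055,"dy":0,"dz":0,"ax":0,"ay":0,"az":0},{"dx":-0.08,"dy":0,"dz":0,"ax":0,"ay":0,"az":0},{"dx":-0.1,"dy":0,"dz":0,"ax":0,"ay":0,"az":0}]' && python3 -m handwheel '[{"dx":-0.02,"dy":0,"dz":0,"ax":0,"ay":0,"az":0},{"dx":-0.04,"dy":0,"dz":0,"ax":0,"ay":0,"az":0},{"dx":-0.055,"dy":0,"dz":0,"ax":0,"ay":0,"az":0},{"dx":-0.065,"dy":0,"dz":0,"ax":0,"ay":0,"az":0},{"dx":-0.068,"dy":0,"dz":0,"ax":0,"ay":0,"az":0}]'
```

```text
time: 3.88
tool_pos: [0.4986, -0.0286, 0.0912]
tool_rot: [-0.001, 0.998, 0.057, 0.006]
contact_force: [11.1, 5.1, -2.9]
gripper_width: 0.113
time: 4.5
tool_pos: [0.431, -0.0362, 0.0912]
tool_rot: [-0.001, 0.998, 0.057, 0.005]
contact_force: [10.1, 5.5, -3.2]
gripper_width: 0.11
```

Nearly there. I'm creeping to the stop and watching the force.

```bash
python3 -m handwheel '[{"dx":-0.003,"dy":0,"dz":0,"ax":0,"ay":0,"az":0},{"dx":-0.005,"dy":0,"dz":0,"ax":0,"ay":0,"az":0},{"dx":-0.005,"dy":0,"dz":0,"ax":0,"ay":0,"az":0}]'; python3 -m handwheel '[{"dx":-0.002,"dy":0,"dz":0,"ax":0,"ay":0,"az":0},{"dx":-0.002,"dy":0,"dz":0,"ax":0,"ay":0,"az":0}]'
```

```text
time: 4.88
tool_pos: [0.4265, -0.0367, 0.0912]
tool_rot: [-0.001, 0.998, 0.057, 0.006]
contact_force: [9.1, 5.3, -2.3]
gripper_width: 0.11
time: 5.12
tool_pos: [0.4265, -0.0367, 0.0912]
tool_rot: [-0.001, 0.998, 0.057, 0.009]
contact_force: [20.4, 6.6, -10.0]
gripper_width: 0.113
```

```bash
python3 - <<'E'
from h import *
S()
f=grab('top','t3')
cv2.imwrite('pics/t3c.png',cv2.resize(f['image'][150:310,170:370],None,fx=4,fy=3.75,interpolation=cv2.INTER_CUBIC))
E
```

```text
t 5.12 tcp [ 0.4265 -0.0367  0.0912] F [ 20.4   6.6 -10. ] w 0.113 j [-0.27 -0.33  2.2   0.01  1.26 -0.38]
```

View pics/t3c.png

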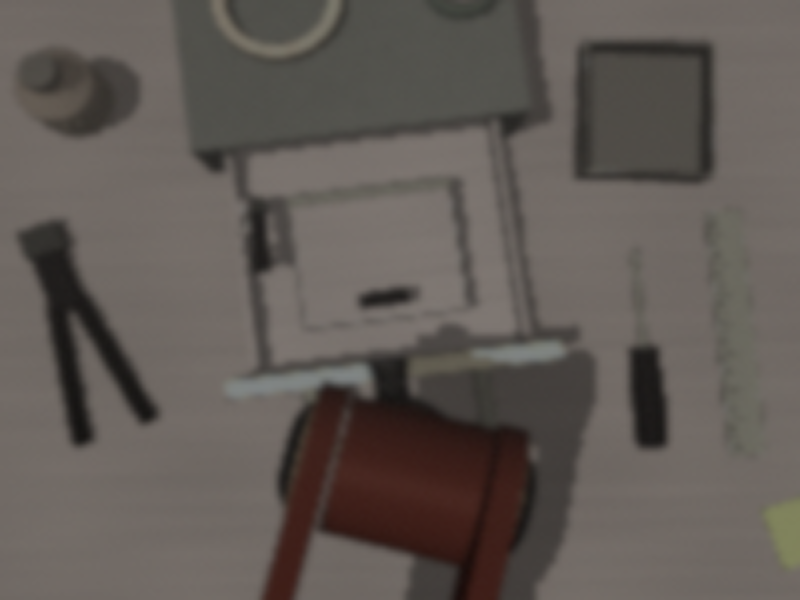

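The drawer has moved 169.6 mm and is at its stop, since the force rises with no further motion. I'm opening the gripper, rising clear and looking.

```bash
python3 -m handwheel '[{"dx":0.002,"dy":0,"dz":0,"ax":0,"ay":0,"az":0},{"dx":0.002,"dy":0,"dz":0,"ax":0,"ay":0,"az":0},{"dx":0.002,"dy":0,"dz":0,"ax":0,"ay":0,"az":0},{"dx":0.002,"dy":0,"dz":0,"ax":0,"ay":0,"az":0}]' 150 && python3 -m handwheel '[{"dx":0,"dy":0,"dz":-0.02,"ax":0,"ay":0,"az":0},{"dx":0,"dy":0,"dz":-0.06,"ax":0,"ay":0,"az":0},{"dx":0,"dy":0,"dz":-0.11,"ax":0,"ay":0,"az":0},{"dx":0,"dy":0,"dz":-0.15,"ax":0,"ay":0,"az":0},{"dx":0,"dy":0,"dz":-0.15,"ax":0,"ay":0,"az":0}]'; python3 - <<'E'
from h import *
S()
f=grab('top','t4')
cv2.imwrite('pics/t4c.png',cv2.resize(f['image'][150:310,170:370],None,fx=4,fy=3.75,interpolation=cv2.INTER_CUBIC))
f=grab('scene','s4')
cv2.imwrite('pics/s4c.png',cv2.resize(f['image'][140:320,140:380],None,fx=3.3,fy=3.3,interpolation=cv2.INTER_CUBIC))
E
```

```text
time: 5.68
tool_pos: [0.4228, -0.0378, 0.0893]
tool_rot: [0.0, 0.998, 0.058, -0.0]
contact_force: [1.0, 0.5, -0.2]
gripper_width: 0.413
time: 6.3
tool_pos: [0.4249, -0.0383, 0.2437]
tool_rot: [0.001, 0.998, 0.058, 0.004]
contact_force: [-0.7, 0.3, -0.2]
gripper_width: 0.409
t 6.3 tcp [ 0.4249 -0.0383  0.2437] F [-0.7  0.3 -0.2] w 0.409 j [-0.26 -0.47  2.04 -0.    1.56 -0.38]
```

View pics/t4c.png

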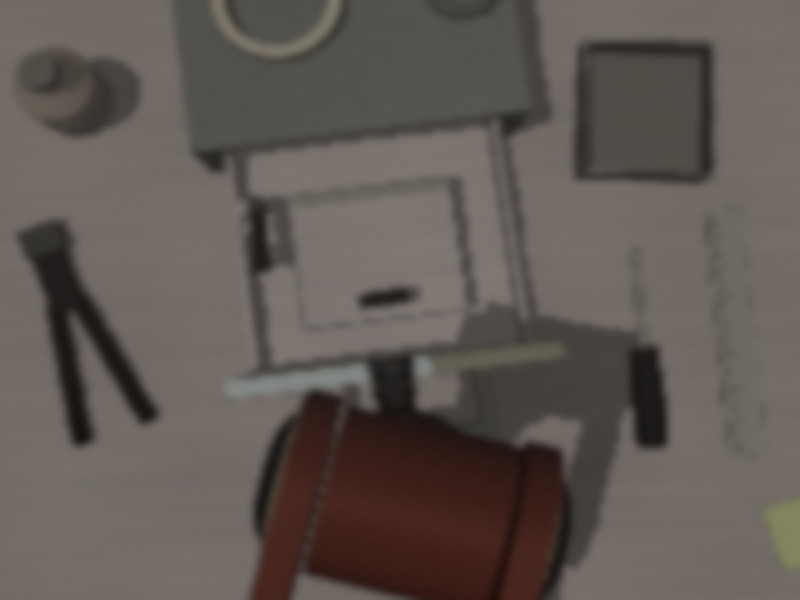

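View pics/s4c.png

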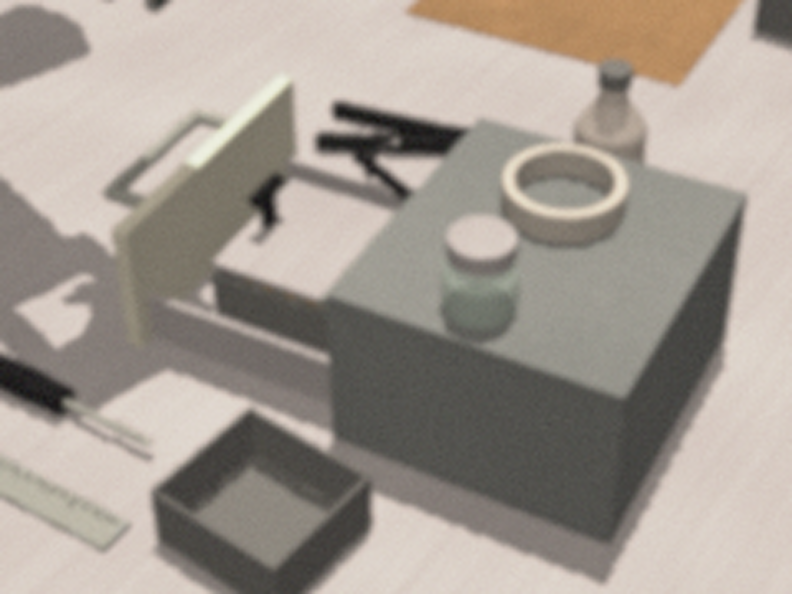

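```bash
python3 - <<'E'
from h import *
f=dict(np.load('pics/top4.npz' if 0 else 'pics/t4.npz')); P=pts(f)
g=cv2.cvtColor(f['image'],cv2.COLOR_BGR2GRAY); print('crop bar px')
m=(g<45); m=m.astype(np.uint8); m[:222]=0;m[236:]=0;m[:,:255]=0;m[:,280:]=0
v,u=np.nonzero(m); print(len(u),u.min(),u.max(),v.min(),v.max(),u.mean(),v.mean())
print('bar',ray(f,u.mean(),v.mean(),.108), 'depth',np.nanmedian(P[m>0],0))
c=np.radians(6.44);X=np.array([np.cos(c),np.sin(c)]);Y=np.array([-X[1],X[0]]);O=np.array([.7558,-.001])
e=ray(f,u.mean(),v.mean(),.108)[:2]-O; print('cab',e@X,e@Y)
# pointer pts
q=P[...,:2]-O;a=q@X;b=q@Y
k=(abs(b-.083)<.012)&(a>-.24)&(a<-.11)
i=np.argsort(a[k])
for t in np.c_[a[k],b[k],P[...,2][k],g[k]][i][::4]: print(t.round(3))
# handle mid & drawer face
f=dict(np.load('pics/s4.npz'));P=pts(f);q=P[...,:2]-O;a=q@X;b=q@Y
m=(abs(b)<.1)&(abs(P[...,2]-.1)<.02)&(a>-.30)&(a<-.25);print('inner face a',np.percentile(a[m],[5,50,95]))
E
```

```text
crop bar px
18 261 270 228 230 265.72222222222223 229.05555555555554
bar [ 0.53143326 -0.02699074  0.108     ] depth [ 0.53149187 -0.02636584  0.10979235]
cab -0.225866141454955 -0.0006611590173462092
[-2.4e-01  8.3e-02  1.9e-02  1.2e+02]
[-2.38e-01  7.40e-02  2.40e-02  1.19e+02]
[-2.36e-01  8.60e-02  2.00e-02  1.16e+02]
[-2.35e-01  7.30e-02  2.00e-02  1.18e+02]
[-2.33e-01  8.60e-02  1.90e-02  1.15e+02]
[-2.32e-01  7.30e-02  1.80e-02  1.17e+02]
[-2.30e-01  8.50e-02  2.20e-02  1.14e+02]
[-2.29e-01  7.30e-02  2.20e-02  1.17e+02]
[-2.27e-01  8.50e-02  1.80e-02  1.15e+02]
[-2.26e-01  7.20e-02  1.70e-02  1.17e+02]
[-2.24e-01  8.50e-02  1.80e-02  1.14e+02]
[-2.23e-01  7.20e-02  2.00e-02  1.17e+02]
[-2.21e-01  8.40e-02  1.60e-02  1.15e+02]
[-2.20e-01  7.20e-02  1.80e-02  1.18e+02]
[-2.18e-01  8.40e-02  1.80e-02  1.17e+02]
[-2.17e-01  7.10e-02  2.00e-02  1.18e+02]
[-2.15e-01  8.30e-02  2.00e-02  1.18e+02]
[-2.13e-01  7.40e-02  2.10e-02  1.19e+02]
[-2.12e-01  8.60e-02  2.10e-02  1.15e+02]
[-2.10e-01  7.60e-02  2.60e-02  1.18e+02]
[-2.08e-01  8.90e-02  2.00e-02  1.03e+02]
[-2.07e-01  7.60e-02 
[... 1957 characters left out ...]
7  0.087  0.076 69.   ]
[-1.35e-01  8.00e-02  1.90e-02  6.00e+01]
[-1.34e-01  8.10e-02  7.10e-02  8.60e+01]
[-1.3e-01  7.3e-02  2.1e-02  9.2e+01]
[-1.27e-01  9.40e-02  2.10e-02  7.50e+01]
[-1.26e-01  7.80e-02  2.40e-02  1.11e+02]
[-1.24e-01  9.10e-02  1.60e-02  8.80e+01]
[-1.23e-01  7.50e-02  2.00e-02  1.17e+02]
[-1.21e-01  8.70e-02  1.80e-02  1.11e+02]
[-1.20e-01  7.80e-02  2.20e-02  1.18e+02]
[-1.18e-01  8.70e-02  1.80e-02  1.14e+02]
[-1.17e-01  7.50e-02  1.50e-02  1.17e+02]
[-1.15e-01  8.70e-02  1.50e-02  1.14e+02]
[-1.14e-01  7.10e-02  1.40e-02  1.17e+02]
[-1.12e-01  9.20e-02  2.10e-02  8.30e+01]
[-1.10e-01  8.00e-02  2.00e-02  1.18e+02]
inner face a [-0.27357173 -0.27149318 -0.26951158]
```

The bar measures at cabinet (-226, -1) mm against the expected (-225, 0). The pointer looks to be around 0.45 rad. I'm moving the wrist camera over it for a close measurement.

```bash
python3 - <<'E'
from h import *
plan([.5769,-.0212,.20],np.radians(6.44))
E
```

```text
t 6.4 tcp [ 0.4228 -0.0377  0.2391] F [0.2 0.6 0.1] w 0.41 j [-0.26 -0.46  2.04 -0.    1.56 -0.38]
d [0.1549 0.0013 0.0391] a [ 0.0001 -0.0001  0.003 ]
```

```bash
python3 -m handwheel '[{"dx":0.04,"dy":0,"dz":0,"ax":0,"ay":0,"az":0},{"dx":0.085,"dy":0,"dz":0.01,"ax":0,"ay":0,"az":0},{"dx":0.13,"dy":0.001,"dz":0.03,"ax":0,"ay":0,"az":0},{"dx":0.155,"dy":0.001,"dz":0.039,"ax":0,"ay":0,"az":0},{"dx":0.155,"dy":0.001,"dz":0.039,"ax":0,"ay":0,"az":0}]';python3 -m handwheel '[{"dx":0,"dy":0,"dz":0,"ax":0,"ay":0,"az":0},{"dx":0,"dy":0,"dz":0,"ax":0,"ay":0,"az":0}]'; python3 - <<'E'
from h import *
S()
grab('wrist','w5')
E
```

```text
time: 7.02
tool_pos: [0.5759, -0.0204, 0.1962]
tool_rot: [-0.001, 0.998, 0.058, -0.003]
contact_force: [-0.4, -0.1, 0.1]
gripper_width: 0.411
time: 7.28
tool_pos: [0.5763, -0.021, 0.2007]
tool_rot: [0.0, 0.998, 0.058, 0.0]
contact_force: [0.6, -0.3, -0.2]
gripper_width: 0.407
t 7.28 tcp [ 0.5763 -0.021   0.2007] F [ 0.6 -0.3 -0.2] w 0.407 j [-0.17 -0.04  1.76 -0.    1.42 -0.28]
```

View pics/w5.png

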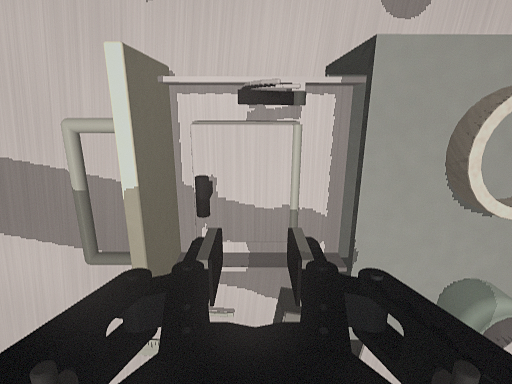

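The pointer is the black blade at x 238–305, y 88–104, with the tick arc just above it. The lid bar is at (203,196). I'll fit a plane to the blade.

```bash
python3 - <<'E'
from h import *
f=dict(np.load('pics/w5.npz'));P=pts(f);g=cv2.cvtColor(f['image'],cv2.COLOR_BGR2GRAY)
c=np.radians(6.44);X=np.array([np.cos(c),np.sin(c)]);Y=np.array([-X[1],X[0]]);O=np.array([.7558,-.001])
q=P[...,:2]-O;a=q@X;b=q@Y;z=P[...,2]
m=((g<60)&(z>.06)); m[:80]=0;m[112:]=0;m[:,:225]=0;m[:,320:]=0
print(m.sum(),a[m].min(),a[m].max(),b[m].min(),b[m].max(),z[m].min(),z[m].max())
# bins across image columns
for u in range(236,310,6):
    k=m[:,u:u+6]; print(u,k.sum(),*[np.median(t[:,u:u+6][k]).round(4) if k.any() else None for t in (a,b,z)])
k=m&(abs(b-np.median(b[m]))<.005)&(a<-.15)
for _ in range(5):
    p=np.polyfit(a[k],z[k],1); r=z-np.polyval(p,a); k=k&(abs(r)<.0025)
print('n',k.sum(),'ang',np.arctan(-p[0]),'z at hinge',np.polyval(p,-.14), 'std',r[k].std())
# bar and lid
t=(g<60)&(z>.09);t[:172]=0;t[220:]=0;t[:,:190]=0;t[:,218:]=0
print('bar',a[t].min(),a[t].max(),b[t].min(),b[t].max(),np.median(a[t]),np.percentile(z[t],[5,50,95]))
t=np.zeros_like(t);t[130:230,225:285]=1
t&=np.isfinite(z); p=np.polyfit(a[t],z[t],1);print('lid slope',np.arctan(-p[0]),np.median(z[t]))
cv2.imwrite('pics/w5c.png',cv2.resize(f['image'][70:125,220:330],None,fx=7,fy=7,interpolation=cv2.INTER_CUBIC))
E
```

```text
838 -0.1930472635308876 -0.133619993899562 0.07506960575339798 0.09423265806601284 0.06237169333525511 0.11239743634864649
236 53 -0.1919 0.081 0.0981
242 96 -0.1873 0.0819 0.0965
248 97 -0.1831 0.0819 0.0941
254 90 -0.1778 0.0815 0.0917
260 90 -0.1725 0.0815 0.0891
266 94 -0.1677 0.0809 0.0862
272 88 -0.1624 0.0809 0.0832
278 83 -0.1563 0.0804 0.0801
284 82 -0.1507 0.0805 0.0773
290 55 -0.1464 0.0805 0.0749
296 0 None None None
302 10 -0.1339 0.082 0.0726
308 0 None None None
n 588 ang 0.4825517064360363 z at hinge 0.07165716505874642 std 0.0007151980130782115
bar -0.23026232344786032 -0.21903701253860186 -0.01934218951725599 0.016346733641146298 -0.22363841210728788 [0.10541077 0.10933363 0.11100922]
lid slope -0.002026136203511842 0.07163749882690312
```

View pics/w5c.png

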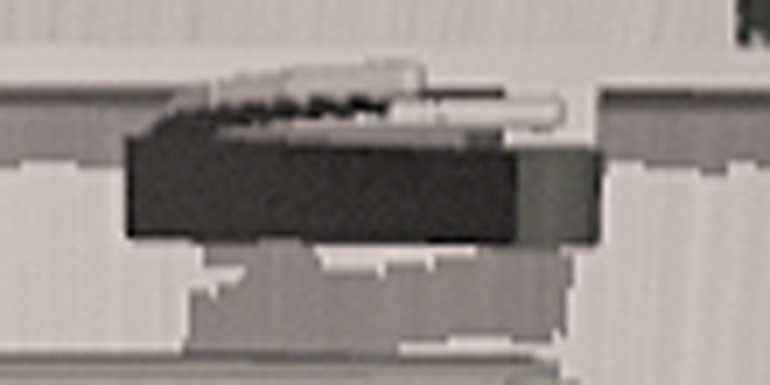

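The pointer fits at 0.4825 rad (0.7 mm residual). The fit passes through the hinge as expected, and the shut lid reads -0.002, so my target is 0.484. Now I turn the jaws along the bar and go above it.

```bash
python3 - <<'E'
from h import *
plan([.5329,-.0277,.18],np.radians(-83.56))
E
```

```text
t 7.33 tcp [ 0.5765 -0.021   0.2009] F [-0.   0.8  0.5] w 0.41 j [-0.17 -0.04  1.76 -0.    1.42 -0.28]
d [-0.0441  0.0017  0.0209] a [-5.0000e-04 -1.0000e-03  1.5737e+00]
```

```bash
python3 -m handwheel '[{"dx":-0.02,"dy":0,"dz":0,"ax":0,"ay":0,"az":0.17},{"dx":-0.04,"dy":0,"dz":0,"ax":0,"ay":0,"az":0.34},{"dx":-0.044,"dy":0.0017,"dz":0,"ax":0,"ay":0,"az":0.51},{"dx":-0.044,"dy":0.0017,"dz":0,"ax":0,"ay":0,"az":0.68},{"dx":-0.044,"dy":0.0017,"dz":0,"ax":0,"ay":0,"az":0.85}]' 75 && python3 -m handwheel '[{"dx":0,"dy":0,"dz":0,"ax":0,"ay":0,"az":0.17},{"dx":0,"dy":0,"dz":0,"ax":0,"ay":0,"az":0.34},{"dx":0,"dy":0,"dz":0.01,"ax":0,"ay":0,"az":0.51},{"dx":0,"dy":0,"dz":0.02,"ax":0,"ay":0,"az":0.67},{"dx":0,"dy":0,"dz":0.02,"ax":0,"ay":0,"az":0.723}]' &&python3 -m handwheel '[{"dx":0,"dy":0,"dz":0,"ax":0,"ay":0,"az":0},{"dx":0,"dy":0,"dz":0,"ax":0,"ay":0,"az":0}]'; python3 - <<'E'
from h import *
grab('wrist','w6')
plan([.5329,-.0277,.083],np.radians(-83.56))
E
```

```text
time: 7.95
tool_pos: [0.5331, -0.0278, 0.2011]
tool_rot: [-0.0, 0.932, -0.362, 0.001]
contact_force: [0.6, -0.5, 1.1]
gripper_width: 0.702
time: 8.57
tool_pos: [0.5326, -0.0276, 0.1799]
tool_rot: [0.0, 0.745, -0.667, -0.0]
contact_force: [-0.2, -0.1, 0.9]
gripper_width: 0.71
time: 8.82
tool_pos: [0.5335, -0.0277, 0.1809]
tool_rot: [-0.0, 0.746, -0.666, 0.0]
contact_force: [-1.0, -0.1, 0.5]
gripper_width: 0.707
t 8.88 tcp [ 0.5336 -0.0277  0.1808] F [-0.1  0.  -0.9] w 0.706 j [-0.19 -0.13  1.88 -0.    1.39  1.27]
d [-0.0001  0.0008  0.0978] a [-0.0009 -0.0004  0.0015]
```

View pics/w6.png

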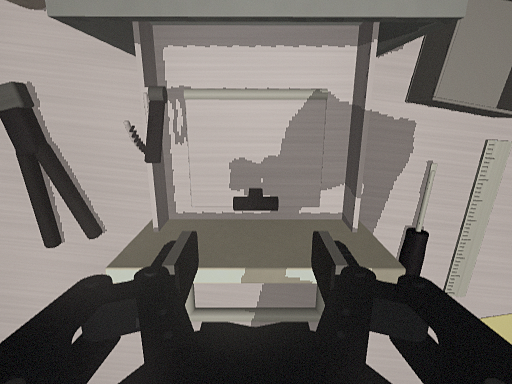

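The bar at (256,203) is centred between the pads (195–315). The pointer at (155,125) is well clear. I'm descending.

```bash
python3 -m handwheel '[{"dx":0,"dy":0.001,"dz":0.03,"ax":0,"ay":0,"az":0},{"dx":0,"dy":0.001,"dz":0.06,"ax":0,"ay":0,"az":0},{"dx":0,"dy":0.001,"dz":0.085,"ax":0,"ay":0,"az":0},{"dx":0,"dy":0.001,"dz":0.098,"ax":0,"ay":0,"az":0},{"dx":0,"dy":0.001,"dz":0.098,"ax":0,"ay":0,"az":0}]' && python3 -m handwheel '[{"dx":0,"dy":0,"dz":0,"ax":0,"ay":0,"az":0}]'; python3 - <<'E'
from h import *
f=grab('wrist','w7')
S()
E
```

```text
time: 9.5
tool_pos: [0.532, -0.0276, 0.0816]
tool_rot: [0.0, 0.746, -0.666, -0.001]
contact_force: [1.2, 0.6, 0.8]
gripper_width: 0.707
time: 9.62
tool_pos: [0.5335, -0.0279, 0.0836]
tool_rot: [-0.001, 0.746, -0.666, 0.001]
contact_force: [-0.1, 0.0, 0.7]
gripper_width: 0.701
t 9.68 tcp [ 0.5336 -0.0279  0.0838] F [-0.1 -0.9 -0.2] w 0.707 j [-0.19 -0.02  1.95  0.    1.21  1.27]
```

View pics/w7.png

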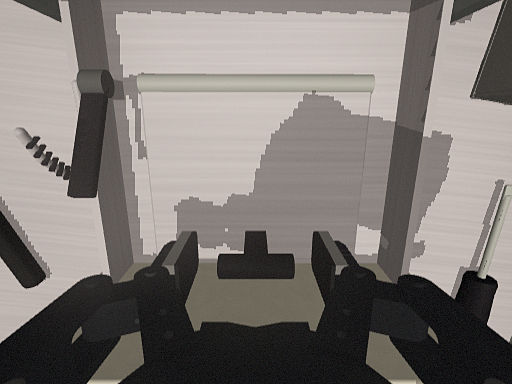

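The bar at (256,266) lies between the pads. I'm closing on its ends.

```bash
python3 -m handwheel '[{"dx":0,"dy":0,"dz":0,"ax":0,"ay":0,"az":0},{"dx":0,"dy":0,"dz":0,"ax":0,"ay":0,"az":0},{"dx":0,"dy":0,"dz":0,"ax":0,"ay":0,"az":0},{"dx":0,"dy":0,"dz":0,"ax":0,"ay":0,"az":0}]' 255; python3 - <<'E'
from h import *
f=grab('wrist','w8')
S(); print(np.rad2deg(Rt(manip.state()).as_matrix()[:,0]))
E
```

```text
time: 10.18
tool_pos: [0.5332, -0.0283, 0.0835]
tool_rot: [0.0, 0.746, -0.666, 0.001]
contact_force: [-1.9, -2.5, 5.7]
gripper_width: 0.401
t 10.22 tcp [ 0.5332 -0.0283  0.0835] F [-1.7 -2.6  5.4] w 0.4 j [-0.19 -0.02  1.95 -0.    1.21  1.27]
[  6.47893081 -56.92822894   0.08096425]
```

View pics/w8.png

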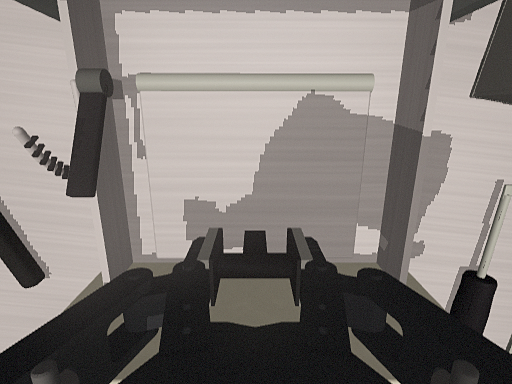

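```bash
python3 -m handwheel '[{"dx":0,"dy":-0.002,"dz":-0.0042,"ax":0,"ay":0,"az":0},{"dx":0,"dy":-0.004,"dz":-0.0083,"ax":0,"ay":0,"az":0},{"dx":0,"dy":-0.0063,"dz":-0.0123,"ax":0,"ay":0,"az":0},{"dx":0,"dy":-0.0088,"dz":-0.0162,"ax":0,"ay":0,"az":0},{"dx":0,"dy":-0.0088,"dz":-0.0162,"ax":0,"ay":0,"az":0}]'; python3 - <<'E'
from h import *
f=grab('wrist','w9')
s=S();print(s['ft_torque'])
E
```

```text
time: 10.85
tool_pos: [0.5393, -0.0275, 0.096]
tool_rot: [0.002, 0.746, -0.666, -0.001]
contact_force: [-0.3, -6.3, -7.0]
gripper_width: 0.406
t 10.9 tcp [ 0.5392 -0.0275  0.0958] F [-0.8 -6.5 -7.9] w 0.402 j [-0.19 -0.02  1.92 -0.    1.24  1.27]
[-1.05969326  0.22256216  0.07016212]
```

View pics/w9.png

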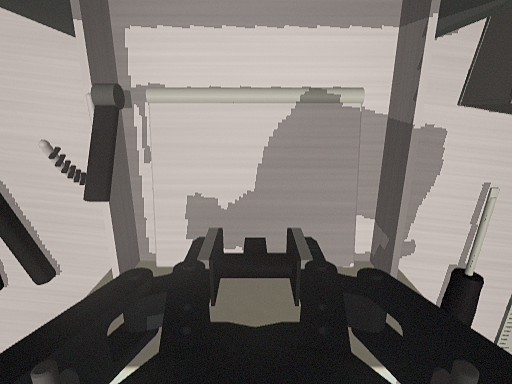

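The lid follows. I continue along the arc.

```bash
python3 -m handwheel '[{"dx":0,"dy":-0.003,"dz":-0.004,"ax":0,"ay":0,"az":0},{"dx":0,"dy":-0.006,"dz":-0.0075,"ax":0,"ay":0,"az":0},{"dx":0,"dy":-0.0095,"dz":-0.0115,"ax":0,"ay":0,"az":0},{"dx":0,"dy":-0.012,"dz":-0.014,"ax":0,"ay":0,"az":0},{"dx":0,"dy":-0.012,"dz":-0.014,"ax":0,"ay":0,"az":0}]' && python3 -m handwheel '[{"dx":0,"dy":-0.003,"dz":-0.003,"ax":0,"ay":0,"az":0},{"dx":0,"dy":-0.0057,"dz":-0.0052,"ax":0,"ay":0,"az":0},{"dx":0,"dy":-0.0057,"dz":-0.0052,"ax":0,"ay":0,"az":0},{"dx":0,"dy":-0.0057,"dz":-0.0052,"ax":0,"ay":0,"az":0}]'; cat > meas.py <<'E'
from h import *
import sys
n=sys.argv[1]
f=grab('wrist',n); s=S();print(s['ft_torque'])
P=pts(f);g=cv2.cvtColor(f['image'],cv2.COLOR_BGR2GRAY)
c=np.radians(6.44);X=np.array([np.cos(c),np.sin(c)]);Y=np.array([-X[1],X[0]]);O=np.array([.7558,-.001])
q=P[...,:2]-O;a=q@X;b=q@Y;z=P[...,2]
def fit(k,nm):
    for _ in range(6):
        p=np.polyfit(a[k],z[k],1); r=z-np.polyval(p,a); k=k&(abs(r)<max(.0015,2.5*r[k].std()))
    print(nm,k.sum(),'ang',np.arctan(-p[0]).round(4),'z@hinge',np.polyval(p,-.14).round(4),'std',r[k].std().round(5),'a',a[k].min().round(3),a[k].max().round(3))
fit((g<60)&(abs(b-.083)<.007)&(a>-.2)&(a<-.148)&(z>.068)&(z<.13),'pointer')
fit((g>80)&(abs(b)>.028)&(abs(b)<.055)&(a>-.24)&(a<-.15)&(z>.068)&(z<.16),'lid')
t=s['tool_pos']; e=t[:2]-O; print('tcp cab',(e@X).round(4),(e@Y).round(4),'tilt',Rt(s).apply([0,0,1]))
E
python3 meas.py w10
```

```text
time: 11.52
tool_pos: [0.55, -0.0263, 0.1094]
tool_rot: [0.004, 0.746, -0.666, -0.003]
contact_force: [-4.3, -6.9, -6.1]
gripper_width: 0.4
time: 12.02
tool_pos: [0.5554, -0.0257, 0.1145]
tool_rot: [0.004, 0.746, -0.666, -0.003]
contact_force: [-4.9, -7.6, -4.4]
gripper_width: 0.402
t 12.07 tcp [ 0.5554 -0.0257  0.1145] F [-5.  -6.5 -5.5] w 0.405 j [-0.18 -0.    1.87 -0.    1.28  1.28]
[-1.12168648  0.9225449   0.00946015]
pointer 1252 ang 0.4783 z@hinge 0.0719 std 0.00066 a -0.192 -0.148
lid 9680 ang 0.3979 z@hinge 0.0721 std 0.00065 a -0.225 -0.15
tcp cab -0.2019 -0.0021 tilt [-0.00936729 -0.00179335 -0.99995452]
```

View pics/w10.png

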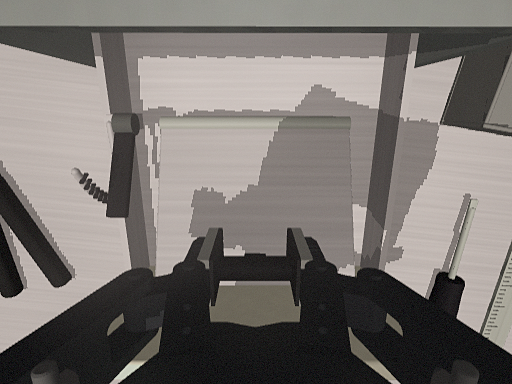

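The lid is at 0.398 and the pointer at 0.478. It needs about 0.080 more.

```bash
python3 -m handwheel '[{"dx":0,"dy":-0.002,"dz":-0.0025,"ax":0,"ay":0,"az":0},{"dx":0,"dy":-0.004,"dz":-0.005,"ax":0,"ay":0,"az":0},{"dx":0,"dy":-0.0053,"dz":-0.006,"ax":0,"ay":0,"az":0},{"dx":0,"dy":-0.0053,"dz":-0.006,"ax":0,"ay":0,"az":0},{"dx":0,"dy":-0.0053,"dz":-0.006,"ax":0,"ay":0,"az":0}]'; python3 meas.py w11
```

```text
time: 12.7
tool_pos: [0.5609, -0.0251, 0.1195]
tool_rot: [0.004, 0.746, -0.666, -0.003]
contact_force: [-0.4, -6.9, -9.5]
gripper_width: 0.402
t 12.75 tcp [ 0.5609 -0.0251  0.1195] F [ -0.6  -7.  -10.6] w 0.401 j [-0.18  0.    1.86 -0.    1.29  1.28]
[-1.07215259  0.40127244 -0.0377951 ]
pointer 1067 ang 0.481 z@hinge 0.0718 std 0.00069 a -0.192 -0.148
lid 8822 ang 0.474 z@hinge 0.0723 std 0.00067 a -0.22 -0.15
tcp cab -0.1964 -0.0021 tilt [-0.00858132 -0.00168018 -0.99996177]
```

```bash
python3 -m handwheel '[{"dx":0,"dy":-0.0006,"dz":-0.0006,"ax":0,"ay":0,"az":0},{"dx":0,"dy":-0.0006,"dz":-0.0006,"ax":0,"ay":0,"az":0},{"dx":0,"dy":-0.0006,"dz":-0.0006,"ax":0,"ay":0,"az":0},{"dx":0,"dy":-0.0006,"dz":-0.0006,"ax":0,"ay":0,"az":0}]'; python3 meas.py w12; python3 - <<'E'
from h import *
f=grab('top','t12');S()
cv2.imwrite('pics/t12c.png',cv2.resize(f['image'][100:260,170:370],None,fx=4,fy=3.75,interpolation=cv2.INTER_CUBIC))
f=grab('scene','s12')
cv2.imwrite('pics/s12c.png',cv2.resize(f['image'][140:320,140:380],None,fx=3.3,fy=3.3,interpolation=cv2.INTER_CUBIC))
E
```

```text
time: 13.25
tool_pos: [0.5614, -0.025, 0.1199]
tool_rot: [0.004, 0.746, -0.666, -0.003]
contact_force: [-0.5, -7.8, -9.5]
gripper_width: 0.406
t 13.3 tcp [ 0.5614 -0.025   0.1199] F [ -0.5  -6.7 -11.1] w 0.396 j [-0.18  0.    1.85 -0.    1.29  1.28]
[-1.09073796  0.46169692  0.0068403 ]
pointer 1072 ang 0.4778 z@hinge 0.0719 std 0.00063 a -0.192 -0.148
lid 8729 ang 0.4803 z@hinge 0.0723 std 0.00066 a -0.219 -0.15
tcp cab -0.1959 -0.0021 tilt [-0.00886755 -0.00165394 -0.99995931]
t 13.35 tcp [ 0.5614 -0.025   0.1199] F [-0.  -6.8 -9.8] w 0.4 j [-0.18  0.    1.85 -0.    1.29  1.28]
```

View pics/s12c.png

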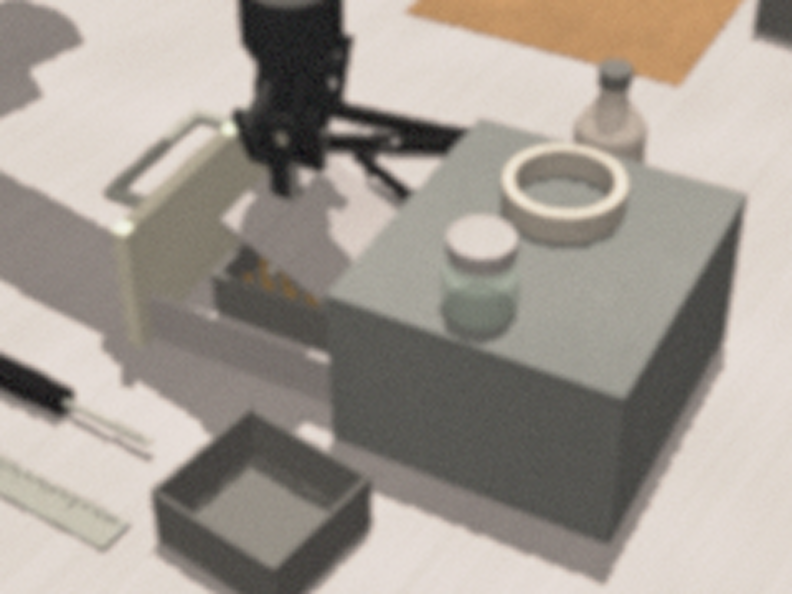

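View pics/t12c.png

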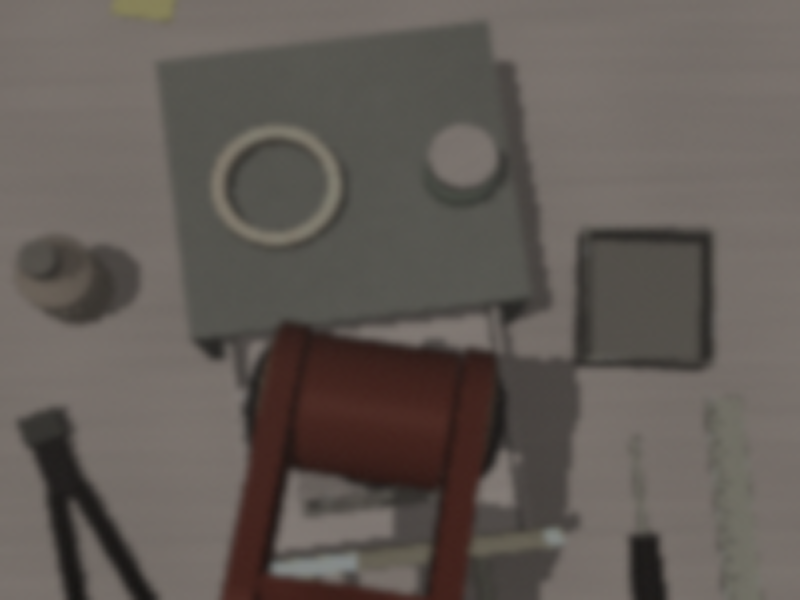

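View pics/w12.png

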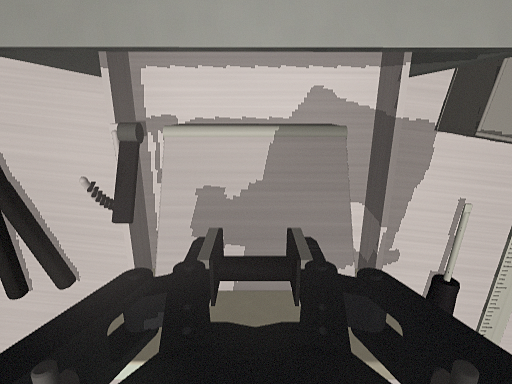

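```bash
python3 - <<'E'
from h import *
c=np.radians(6.44);X=np.array([np.cos(c),np.sin(c)]);Y=np.array([-X[1],X[0]]);O=np.array([.7558,-.001])
for n in ['s4','s12']:
    f=dict(np.load(f'pics/{n}.npz'));P=pts(f);q=P[...,:2]-O;a=q@X;b=q@Y;z=P[...,2]
    m=(b<-.05)&(b>-.1)&(abs(z-.1)<.015)&(a>-.30)&(a<-.25);print(n,'inner face a',m.sum(),np.percentile(a[m],[5,50,95]),a[m].mean())
g=[dict(np.load(f'pics/{n}.npz'))['image'] for n in ('t4','t12')]
d=[cv2.cvtColor(i,cv2.COLOR_BGR2GRAY)[238:258,226:244].astype(int) for i in g]
for n in('t4','t12'):
    i=cv2.cvtColor(dict(np.load(f'pics/{n}.npz'))['image'],cv2.COLOR_BGR2GRAY)[235:265,300:310].mean(1); print(i.round())
a,b=[np.load(f'pics/{n}.npz')['image'].astype(int) for n in('top0','t12')]
for nm,(u,v) in dict(tape=(239,149),jar=(286,142),bottle=(185,173),bin=(331,180),driver=(331,245),rule=(353,240),crimper=(190,240)).items():
    s=np.s_[v-22:v+22,u-12:u+12]; print(nm,abs(a[s]-b[s]).mean().round(1),np.median(abs(a[s]-b[s])))
E
python3 -m handwheel '[{"dx":0,"dy":0,"dz":0,"ax":0,"ay":0,"az":0},{"dx":0,"dy":0,"dz":0,"ax":0,"ay":0,"az":0},{"dx":0,"dy":0,"dz":0,"ax":0,"ay":0,"az":0},{"dx":0,"dy":0,"dz":0,"ax":0,"ay":0,"az":0}]'; python3 meas.py w13
```

```text
s4 inner face a 119 [-0.27354742 -0.27169052 -0.26995682] -0.2722455011834923
s12 inner face a 121 [-0.27356809 -0.2716105  -0.26966676] -0.27219594748427367
[ 74.  68.  66.  66.  66.  68.  77.  86.  92.  93.  87.  76.  68.  65.
  65.  65.  65.  65.  65.  65.  65.  65.  65.  66.  66.  71.  79.  88.
  97. 102.]
[ 68.  68.  68.  67.  68.  76.  91. 104. 109. 108.  98.  83.  72.  70.
  70.  72.  74.  76.  77.  81.  86.  88.  89.  90.  90.  91.  91.  91.
  90.  90.]
tape 7.9 8.0
jar 7.9 8.0
bottle 8.8 9.0
bin 7.1 7.0
driver 8.0 9.0
rule 9.7 10.0
crimper 7.0 8.0
time: 13.9
tool_pos: [0.5614, -0.025, 0.1199]
tool_rot: [0.004, 0.746, -0.666, -0.003]
contact_force: [-1.2, -6.7, -9.9]
gripper_width: 0.401
t 13.95 tcp [ 0.5613 -0.025   0.1199] F [-0.6 -7.4 -9.6] w 0.402 j [-0.18  0.    1.85 -0.    1.29  1.28]
[-1.13421455  0.47869708  0.00221061]
pointer 1080 ang 0.4815 z@hinge 0.0718 std 0.00069 a -0.192 -0.148
lid 8757 ang 0.4808 z@hinge 0.0723 std 0.00067 a -0.22 -0.15
tcp cab -0.1959 -0.0021 tilt [-0.00888573 -0.0016539  -0.99995915]
```

The pose is steady: lid 0.481, pointer 0.4815, and the drawer hasn't moved. I'm handing in.

```bash
python3 -c "
from plant import manip
manip.job_done()
s=manip.state();print(s['time'],s['tool_pos'])"
```

```text
the job is handed in; nothing more can be done
the job is handed in; nothing more can be done
```

I pulled the drawer out to its stop by the handle. I then gripped the lid's crossbar at its ends, lifted the lid in line with the pointer, and handed the job in at about 14 s, still holding it.

- **Lid against pointer:** the last check read the lid at 0.481 rad and the pointer at 0.4815. Across readings the pointer varied between 0.478 and 0.4825, so about 0.003 rad of that is noise and the pointer shows no sign of having moved. The last two lid readings agreed to 0.001 rad.
- **Drawer:** it travelled 169.6 mm against the 170 mm stop. Its front read the same place before and after the lid was lifted, to within 0.1 mm in the scene camera.
- **Other things:** the tape, jar, bottle, bin, driver, rule and crimper showed only an even brightness change in the top view, nothing moved.
- **Forces:** about 12 N at the wrist while holding. The highest reading I saw was about 24 N, against the drawer stop.
- **One small disagreement:** at the end the gripper sat about 2 mm further towards the cabinet than I had calculated. The drawer had not moved, so I put it down to a small shift of the bar in the grip or calibration.

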